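# Build and load the drying stand for moisture tins

### The arm

A 6-joint arm with a two-finger parallel gripper is mounted at the origin on the work surface. World frame = base frame: x ahead of the robot, y to its left, z up, the work surface at z = 0. Lengths are in m, angles in rad, forces in N, time in s.
With the tool pointing down it reaches from about 0.3 to 0.775 m from the base axis. Payload 14.6 kg.
Tool frame: the origin (TCP) lies on the centre line of the jaws, within the pads' length; the fingertips stand 14 mm ahead of it and the grasp point (between the pads) lies 5 mm behind it; x points along the fingers, y is the direction in which the jaws open and shut, and the axes are right-handed (so a half turn about x gives the same grasp; the last joint's range is limited). The gripper opens to 94 mm and grips with 3 to 60 N. Pads are 16 mm wide; open, the fingers measure 119 mm over their backs; the gripper's body (75 mm by 177 mm) begins 78 mm behind the grasp point.
Start: joints at [1.124, 0.3, 1.521, -0, 1.321, -0.067], TCP at [0.204, 0.511, 0.219] pointing down, gripper open.
Joint ranges: [-3.03, 3.03], [-0.79, 2.21], [0.23, 2.52], [-1.04, 4.18], [0, 3.07], [-2.55, 2.55]. Speed limits (rad/s): [2.22, 2.22, 2.57, 3.14, 3.14, 3.14].

### API

Orientations are given as [roll, pitch, yaw] about the fixed x, y, z axes, in that order (R = Rz(yaw) Ry(pitch) Rx(roll)).
In Python, from station import * gives the robot as it stands. The module is installed in compiled form; this text tells all that it offers.
- The arm moves only by the shell command python3 -m handwheel 'ROWS' [FORCE]. ROWS is JSON, a list of rows, each a list of 3 entries, a list of its own where there are three numbers: the shift along the tool's x, y, z in mm, then the turn about the tool's x in rad, then the gripper command: -1 is fully open, 1 is shut, values between are in proportion. In form: [[[dx, dy, dz], spin, gripper], ...]. A call has exactly 5 rows; each row is the pose to reach, as a shift and turn from the pose measured when the call began, along the tool's axes at that moment; what a row does not reach only later rows make up. A row lasts 1/10 s, in which the tool goes at most 50 mm and 8.59 degrees, less where a joint would pass 70% of its speed; a pose out of reach is approached as far as the arm can. A call with a gripper value outside its range is refused whole. The fingers move at their own pace and stop on an object; FORCE is the grip in N (left out, the last holds). Time passes only in rows, so rows that repeat a pose let the fingers close, or fill a call up. It gives the time, the measured TCP pose, the force and the opening at its end, in the units of the state.
- get_obs(): the state, without advancing time (a new reading comes with each control period).
- camera(name): name is "side" or "top" or "wrist"; returns (picture, depth): 400x640x3 uint8, blue, green, red; 400x640 float32, m along the optical axis (not along the pixel's ray), 0 where there is no reading.
- camera_info(name): a dict with "fx", "fy", "cx", "cy" (pixels), "extrinsics" (4x4, takes a point from camera to world coordinates). Camera axes: x right, y down, z forward; pixel columns grow to the right and rows downward; lengths in m; the calibration is good to about 2 mm. A picture is of the moment at which its call begins: read the wrist's pose just before it. camera_info takes no time and is no camera call; for the wrist camera it gives the pose at the moment of the call.
- hand_in(): hands the job in, once; it reports no verdict.
The state is a dict: "time_s": time; "qpos": joint angles; "joint_vel": joint speeds; "tau": joint torques, N m; "ee_pos": TCP position; "eef_rot": TCP orientation; "force": force on the tool from outside, world axes, zero at the start; "moment": the same for the moment, N m; "grip_width": finger opening in m.
Only numpy, scipy, OpenCV 4.12 (cv2) and the standard library are available. Lean on these libraries where they do the work, as an engineer would, in place of code of your own. Each camera call takes 0.05 s, during which the arm holds its last target. There are 200 camera calls.

### The job

Get the drying stand on the lab bench ready for the next batch. Stack every tier that is lying on the bench squarely onto the four posts, fully down, plain tiers below and the rimmed tray on top, and stand every moisture tin upright in that rimmed tray. The bottle and the jar on the stand's two round pads have been put in each other's places: swap them, so that each ends upright on the middle of the pad where the other stood, and leave the flask, the beaker and the brass weight alone.

Things in the scene. Friction and masses are not known exactly. Their poses are not given: they have to be found in the camera images.
- stand: Drying stand, fixed: grey base plate 190 (x) x 140 (y) x 10 mm with four upright steel posts at x = +-72, y = +-48 mm, 12 mm thick, their tops 152 mm above the bench, the last 16 mm tapering to 5 mm. Origin: centre of its underside, on the bench. Beside it two flat round black pads on the bench, 90 mm across, 1 mm thick (too thin to matter).
- deck (a point): Centre of the top of the stand's base plate, 10 mm above the bench, axes of the stand. The lowest tier's origin belongs exactly here, each further tier's 42 mm higher.
- pad_left (a point): Centre of one round pad, on the bench, 170 mm from the stand's origin along its +y.
- pad_right (a point): Centre of the other round pad, 170 mm from the stand's origin along its -y.
- tier_a: Plain aluminium tier: plate 180 (x) x 130 (y) mm, 36 to 42 mm above the origin (centre of its underside, z up), on 3 mm end walls at x = +-88 that rest on the tier below. 17 mm square holes at x = +-72, y = +-48. Black upright grip tab on the plate's middle, 30 (x) x 14 (y) mm, top 72 mm above the origin; fits under the next tier. A half turn is the same. 0.3 kg. May be absent.
- tier_b: Second plain aluminium tier: plate 180 (x) x 130 (y) mm, 36 to 42 mm above the origin (centre of its underside, z up), on 3 mm end walls at x = +-88 that rest on the tier below. 17 mm square holes at x = +-72, y = +-48. Black upright grip tab on the plate's middle, 30 (x) x 14 (y) mm, top 72 mm above the origin; fits under the next tier. A half turn is the same. 0.3 kg. May be absent.
- top_tray: Rimmed tray: as a plain tier (same plate, holes, end walls, origin), but a 15 mm rim, 3 mm thick, stands round the plate's edge and the grip tab (30 x 14 mm) is taller, its top 97 mm above the origin. Tins stand on its plate, one each side of the tab (x = +-46 suits); posts may stick up to 58 mm out of the plate. 0.4 kg. Always present.
- tin_1: Closed steel moisture tin, plain upright cylinder 54 mm across, 46 mm high, 0.12 kg. Origin: centre of its underside, z up. May be absent.
- tin_2: A second such tin. May be absent.
- bottle: Amber glass reagent bottle: body 52 mm across, straight up to 88 mm, then a shoulder to a white cap 30 mm across, 120 mm high in all, 0.25 kg. Origin: centre of its underside. Stands on one of the pads at the start.
- jar: Wide white plastic jar, straight, 62 mm across, 80 mm high, 0.3 kg. Origin: centre of its underside. Stands on the other pad at the start.
- flask: Bystander: conical glass flask, 92 mm across the foot, 140 mm high. Origin: centre of its underside. Leave alone.
- beaker: Bystander: glass beaker, 80 mm across, 70 mm high. Origin: centre of its underside. Leave alone.
- weight: Bystander: brass knob weight, 60 mm across, 78 mm high. Origin: centre of its underside. Leave alone.

How it is judged:
At the end, for the whole second after the job is handed in: Tiers present on all four posts, centred (7 mm), level, fully down (5 mm), rimmed tray uppermost; tins present upright on its plate inside the rim; bottle and jar upright on the bench, each within 20 mm of the centre of the pad where the other stood; all at rest (horizontal distance between each of tier_a, tier_b, top_tray and deck below 0.007 m and angle between each of tier_a, tier_b, top_tray's own z axis and vertical below 0.06 rad and angle between the x axis of each of tier_a, tier_b, top_tray and the x axis of stand, either way round below 0.1 rad and (z of tier_a in the frame of deck between -0.005 and 0.005 m or z of tier_a in the frame of deck between 0.037 and 0.047 m) and linear speed of each of tier_a, tier_b, top_tray, tin_1, tin_2, bottle, jar below 0.02 m/s and (z of tier_b in the frame of deck between -0.005 and 0.005 m or z of tier_b in the frame of deck between 0.037 and 0.047 m) and (z of top_tray in the frame of deck between 0.037 and 0.047 m or z of top_tray in the frame of deck between 0.079 and 0.089 m) and z of top_tray in the frame of tier_a above 0.03 m and z of top_tray in the frame of tier_b above 0.03 m and z of tin_1 in the frame of top_tray between 0.036 and 0.048 m and x of tin_1 in the frame of top_tray between -0.07 and 0.07 m and y of tin_1 in the frame of top_tray between -0.045 and 0.045 m and angle between each of tin_1, tin_2, bottle, jar's own z axis and vertical below 0.1 rad and z of tin_2 in the frame of top_tray between 0.036 and 0.048 m and x of tin_2 in the frame of top_tray between -0.07 and 0.07 m and y of tin_2 in the frame of top_tray between -0.045 and 0.045 m and ((horizontal distance between bottle and pad_left below 0.02 m and horizontal distance between jar and pad_right below 0.02 m) or (horizontal distance between bottle and pad_right below 0.02 m and horizontal distance between jar and pad_left below 0.02 m)) and distance of each of bottle, jar from where it was at the start of the episode above 0.2 m and height (world z) of each of bottle, jar below 0.01 m); the robot touches nothing.
It fails at once if a bystander (flask, beaker or brass weight) is shifted by more than 30 mm (distance of any of flask, beaker, weight from where it was at the start of the episode above 0.03 m).
Of tier_a, tier_b only 1 to 2 are there at a start; the rules pass over those that are not, and their reading is None.
Of tin_1, tin_2 only 1 to 2 are there at a start; the rules pass over those that are not, and their reading is None.
At some moment in a run one of tin_1, tin_2, jar may be knocked a few centimetres aside while the robot is not near it.
It also fails if it takes over 210 s, if anything falls off the work surface, if the arm or the gripper's body presses on something with over 40 N, if the wrist force passes 120 N, or if a joint passes its speed limit or range.

## Working session

There is one attempt and no reset: what is moved stays moved. The work goes in short steps, Python scripts to look and compute and a shell command to move; the robot and the scene stay as the last step left them, time stands still between calls to the robot, and variables do not carry over. Pictures are saved under pics/ and viewed, about 12 in all and at most 16, crops included, and the job is handed in when it is done.

```bash
mkdir -p pics; cat > h.py <<'E'
from station import *
import numpy as np, cv2
def cloud(name):
    ci=camera_info(name); im,d=camera(name)
    v,u=np.mgrid[0:400,0:640]
    P=np.stack([(u-ci['cx'])/ci['fx']*d,(v-ci['cy'])/ci['fy']*d,d],-1)
    T=np.array(ci['extrinsics']); return im,d,P@T[:3,:3].T+T[:3,3]
E
python3 - <<'E'
from h import *
o=get_obs(); print(o['time_s'],o['ee_pos'],o['eef_rot'],o['grip_width'])
for n in('top','side'):
    im,d,W=cloud(n); cv2.imwrite(f'pics/{n}0.png',im); np.save(f'{n}0.npy',W)
    ci=camera_info(n); print(n,ci['fx'],np.round(ci['extrinsics'],2).tolist())
E
```

```text
0.0 [0.20377927 0.51058611 0.2188893 ] [-1.64986008  1.56964248 -2.02964024] 0.09436634300146252
top 493.2922586415502 [[0.0, -0.99, 0.17, 0.3], [-1.0, 0.0, 0.01, 0.01], [-0.01, -0.17, -0.99, 1.4], [0.0, 0.0, 0.0, 1.0]]
side 415.32795696348813 [[0.97, -0.12, 0.21, 0.29], [-0.24, -0.48, 0.84, -0.91], [-0.01, -0.87, -0.5, 0.6], [0.0, 0.0, 0.0, 1.0]]
```

View pics/top0.png

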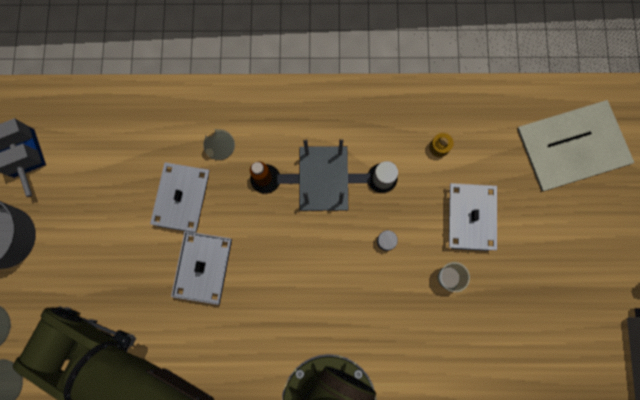

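View pics/side0.png

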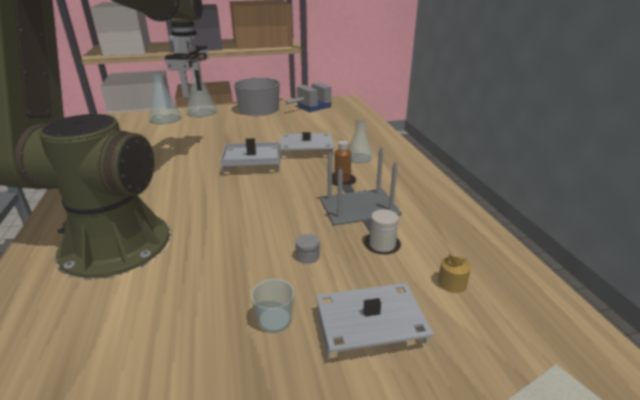

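The top view shows three tiers at (180,198), (202,268) and (473,217), one tin at (387,240), the bottle on the left (+y) pad at (260,178) and the jar on the right pad at (384,177). The flask is at (219,145), the weight at (441,145) and the beaker at (452,278). Next I'll measure them.

```bash
cat >> h.py <<'E'
from scipy.spatial.transform import Rotation as Rn
from scipy import ndimage as nd
def blobs(Ws,lo,hi,minpts=40,roi=(0.2,0.85,-0.7,0.7),g=0.004):
    P=np.concatenate([w.reshape(-1,3) for w in Ws]); P=P[(P[:,0]>roi[0])&(P[:,0]<roi[1])&(P[:,1]>roi[2])&(P[:,1]<roi[3])&(P[:,2]>lo)&(P[:,2]<hi)]
    ij=((P[:,:2]-[roi[0],roi[2]])/g).astype(int); G=np.zeros((400,400),np.uint8); G[ij[:,0],ij[:,1]]=1
    L,n=nd.label(nd.binary_closing(G,np.ones((3,3)))|G>0,np.ones((3,3))); l=L[ij[:,0],ij[:,1]]
    for k in range(1,n+1):
        Q=P[l==k]
        if len(Q)<minpts: continue
        c,s,a=cv2.minAreaRect((Q[:,:2]*1000).astype(np.float32))
        print(len(Q),'rect',np.round(c),np.round(s),round(a,1),'z%.3f-%.3f med %.3f'%(Q[:,2].min(),Q[:,2].max(),np.median(Q[:,2])),'mean',np.round(Q[:,:2].mean(0)*1000))
def tool():
    o=get_obs(); R=Rn.from_euler('xyz',o['eef_rot']).as_matrix(); return o,R
E
python3 - <<'E'
from h import *
W=np.load('top0.npy'); S=np.load('side0.npy')
o,R=tool(); print(R.round(3).tolist())
for nm,w in(('top',W),('side',S)):
  print(nm); 
  for lo,hi in((.006,.025),(.03,.066),(.066,.2)): print(lo,hi); blobs([w],lo,hi,25 if lo>.01 else 100)
E
```

```text
[[-0.0, 0.371, 0.929], [-0.001, 0.929, -0.371], [-1.0, -0.001, -0.0]]
top
0.006 0.025
185 rect [ 337. -336.] [66. 65.] 57.5 z0.006-0.025 med 0.009 mean [ 337. -344.]
2804 rect [607.  28.] [265. 200.] 0.7 z0.006-0.025 med 0.011 mean [620.  15.]
2729 rect [ 702. -648.] [217. 150.] 12.9 z0.006-0.025 med 0.012 mean [ 703. -641.]
183 rect [718. 328.] [ 90. 153.] 13.9 z0.006-0.025 med 0.016 mean [705. 316.]
0.03 0.066
5801 rect [463. 383.] [237. 365.] 81.0 z0.031-0.066 med 0.043 mean [456. 381.]
206 rect [ 337. -336.] [74. 75.] 52.7 z0.030-0.066 med 0.050 mean [ 338. -351.]
2870 rect [ 505. -404.] [133. 182.] 86.7 z0.030-0.066 med 0.042 mean [ 504. -402.]
313 rect [ 438. -163.] [52. 52.] 0.3 z0.031-0.054 med 0.046 mean [ 438. -163.]
69 rect [ 605. -150.] [59. 22.] 58.2 z0.031-0.066 med 0.048 mean [ 602. -148.]
56 rect [612. 182.] [19. 49.] 30.3 z0.031-0.065 med 0.048 mean [610. 179.]
288 rect [716. 317.] [63. 77.] 28.0 z0.030-0.066 med 0.047 mean [708. 310.]
323 rect [ 715. -326.] [58. 60.] 8.0 z0.030-0.064 med 0.052 mean [ 712. -323.]
0.066 0.2
140 rect [ 338. -336.] [77. 78.] 63.1 z0.066
[... 2553 characters left out ...]
341.]
121 rect [ 504. -403.] [16. 30.] 86.8 z0.066-0.072 med 0.070 mean [ 503. -404.]
141 rect [548. -38.] [10. 11.] 71.7 z0.066-0.148 med 0.107 mean [548. -38.]
134 rect [548.  58.] [11. 11.] 75.5 z0.066-0.151 med 0.107 mean [548.  58.]
416 rect [ 620. -163.] [62. 60.] 71.6 z0.066-0.080 med 0.078 mean [ 618. -167.]
278 rect [621. 184.] [39. 48.] 73.2 z0.066-0.120 med 0.090 mean [620. 179.]
134 rect [692. -37.] [12. 12.] 72.0 z0.068-0.149 med 0.108 mean [692. -36.]
113 rect [691.  60.] [11. 12.] 57.7 z0.068-0.150 med 0.108 mean [691.  59.]
249 rect [718. 309.] [32. 50.] 66.7 z0.066-0.137 med 0.093 mean [717. 309.]
53 rect [ 709. -335.] [13. 31.] 58.9 z0.066-0.078 med 0.072 mean [ 707. -336.]
```

```bash
cat >> h.py <<'E'
def go(x,y,z,ang=None):
    "shift (mm) along tool axes and spin to bring TCP to x,y,z mm, tool y at ang deg"
    o,R=tool(); d=R.T@(np.array([x,y,z])-o['ee_pos']*1000); a=np.degrees(np.arctan2(R[1,1],R[0,1]))
    s=0 if ang is None else np.radians(a-ang); print('shift',d.round(1),'spin %.3f'%s,'| at',(o['ee_pos']*1000).round(1),'yang %.1f'%a,'t %.2f'%o['time_s'],'w %.3f'%o['grip_width'],'F',np.round(o['force'],1))
E
python3 - <<'E'
from h import *
for nm in('top0','side0'):
  W=np.load(nm+'.npy').reshape(-1,3)
  for c,h in(((561,418),.042),((504,-402),.042),((363,344),.057)):
    P=W[(np.abs(W[:,2]-h)<.006)]*1000; P=P[np.hypot(P[:,0]-c[0],P[:,1]-c[1])<125]
    # keep only own plate: crop by approx rotated box
    t=np.radians(-7); q=(P[:,:2]-c)@np.array([[np.cos(t),-np.sin(t)],[np.sin(t),np.cos(t)]]); 
    P=P[(abs(q[:,0])<102)&(abs(q[:,1])<78)]
    print(nm,c,len(P),[np.round(k,1) for k in cv2.minAreaRect(P[:,:2].astype(np.float32))])
go(561,418,230,81)
E
```

```text
top0 (561, 418) 2615 [array([555.6, 412.9]), array([147.5, 190.4]), np.float64(80.2)]
top0 (504, -402) 2711 [array([ 505.6, -403.1]), array([131.4, 181.6]), np.float64(86.5)]
top0 (363, 344) 357 [array([363.7, 346.3]), array([132.6, 180.3]), np.float64(81.0)]
side0 (561, 418) 750 [array([559.3, 419.3]), array([141.8, 180. ]), np.float64(80.6)]
side0 (504, -402) 5196 [array([ 504.4, -402.3]), array([133.7, 180.8]), np.float64(86.6)]
side0 (363, 344) 248 [array([360.4, 346.3]), array([138.7, 180. ]), np.float64(81.1)]
shift [-11.1  46.4 366.1] spin -0.223 | at [203.8 510.6 219. ] yang 68.2 t 0.10 w 0.094 F [0.3 0.5 0.1]
```

```bash
python3 -m handwheel '[[[-10,10,50],-0.1,-1],[[-11,20,100],-0.223,-1],[[-11,30,150],-0.223,-1],[[-11,36,200],-0.223,-1],[[-11,46,245],-0.223,-1]]'
python3 - <<'E'
from h import *
go(561,418,200,80.5)
E
```

```text
time_s: 0.6
ee_pos: [0.45, 0.4615, 0.2296]
eef_rot: [-2.002, 1.569, -2.159]
force: [-0.6, 0.3, 1.3]
grip_width: 0.0939
shift [ 29.6 -25.6 116.4] spin 0.009 | at [450.  461.5 229.6] yang 81.0 t 0.60 w 0.094 F [-0.6  0.3  1.3]
```

```bash
python3 -m handwheel '[[[15,-12,45],0.009,-1],[[30,-26,90],0.009,-1],[[30,-26,116],0.009,-1],[[30,-26,116],0.009,-1],[[30,-26,116],0.009,-1]]' >/dev/null
cat >> h.py <<'E'
def wpos(lo,hi,c,r):
    "wrist: rect of points in height band near c (mm)"
    im,d,W=cloud('wrist'); P=W.reshape(-1,3)*1000; P=P[(d.ravel()>0)&(P[:,2]>lo)&(P[:,2]<hi)&(np.hypot(P[:,0]-c[0],P[:,1]-c[1])<r)]
    if len(P)>10: print('wrist',len(P),[np.round(k,1) for k in cv2.minAreaRect(P[:,:2].astype(np.float32))],'mid5-95',np.percentile(P,[2,98],0).round(1).tolist())
    return im
E
python3 - <<'E'
from h import *
go(561,418,61,80.5)
im=wpos(55,85,(561,418),40); cv2.imwrite('pics/w1.png',im)
wpos(36,50,(561,418),125)
E
```

```text
shift [137.9   0.8   0.8] spin -0.001 | at [560.4 417.6 198.9] yang 80.5 t 1.10 w 0.094 F [-0.4  0.8 -0.1]
wrist 491 [array([561.2, 420.1]), array([13.7, 30.4]), np.float64(80.3)] mid5-95 [[546.0, 412.5, 57.6], [575.1, 428.1, 72.7]]
wrist 20018 [array([545.5, 412.8]), array([150.6, 209.4]), np.float64(80.5)] mid5-95 [[462.6, 354.0, 39.8], [647.7, 488.2, 42.9]]
```

View pics/w1.png

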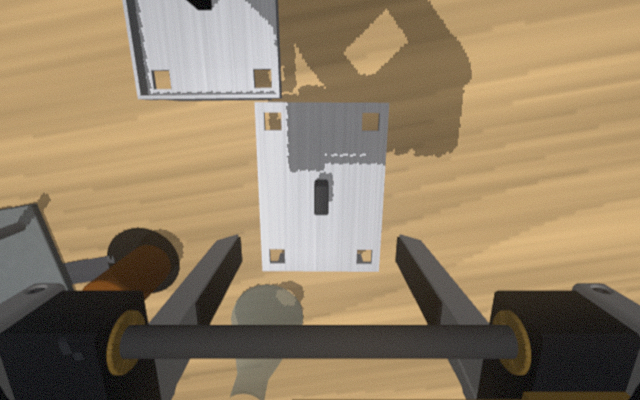

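The wrist view shows the tab centred between the jaws at (321,197), with the neighbouring rimmed tray clear of it. I'll descend and grip.

```bash
python3 -m handwheel '[[[40,2,0],0,-1],[[80,2,0],0,-1],[[120,2,1],0,-1],[[138,2,1],0,-1],[[138,2,1],0,-1]]' 
python3 -m handwheel '[[[0,0,0],0,1],[[0,0,0],0,1],[[0,0,0],0,1],[[0,0,0],0,1],[[0,0,0],0,1]]' 40
python3 -m handwheel '[[[-40,0,0],0,1],[[-80,0,0],0,1],[[-130,0,0],0,1],[[-180,0,0],0,1],[[-190,0,0],0,1]]'
python3 - <<'E'
from h import *
go(620,12,250,90)
E
```

```text
time_s: 1.7
ee_pos: [0.5589, 0.4202, 0.0597]
eef_rot: [-2.308, 1.566, -2.471]
force: [0.4, -0.1, -0.1]
grip_width: 0.0939
time_s: 2.2
ee_pos: [0.559, 0.4203, 0.0602]
eef_rot: [-2.299, 1.566, -2.462]
force: [0.4, -0.5, -0.5]
grip_width: 0.0577
time_s: 2.7
ee_pos: [0.5607, 0.4214, 0.2577]
eef_rot: [0.695, 1.565, 0.532]
force: [0.4, 0.5, 0.6]
grip_width: 0.0179
shift [   6.8 -394.3  125.2] spin -0.164 | at [560.7 421.4 257.7] yang 80.6 t 2.70 w 0.018 F [0.4 0.5 0.6]
```

Fingers close more slowly than I allowed for, so the tab was missed. I'll go back down and redo the grip with more closing time.

```bash
python3 -m handwheel '[[[0,0,0],0,-0.2],[[20,0,0],0,-0.2],[[50,0,0],0,-0.2],[[50,0,0],0,-0.2],[[50,0,0],0,-0.2]]' 
python3 - <<'E'
from h import *
go(561,420,61,80.5)
im=wpos(55,100,(561,418),60); cv2.imwrite('pics/w2.png',im)
E
```

```text
time_s: 3.2
ee_pos: [0.5607, 0.4214, 0.207]
eef_rot: [0.665, 1.567, 0.502]
force: [0.1, -0.2, 0.8]
grip_width: 0.0534
shift [ 1.46e+02 -1.70e+00  1.00e-01] spin 0.002 | at [560.7 421.4 207. ] yang 80.6 t 3.20 w 0.053 F [ 0.1 -0.2  0.8]
wrist 456 [array([561. , 420.2]), array([13.1, 30. ]), np.float64(81.0)] mid5-95 [[546.1, 412.8, 57.2], [575.1, 427.9, 72.6]]
```

Tier undisturbed.

```bash
python3 -m handwheel '[[[40,-1,0],0,-0.2],[[80,-2,0],0,-0.2],[[120,-2,0],0,-0.2],[[145,-2,0],0,-0.2],[[145,-2,0],0,-0.2]]' 
python3 -m handwheel '[[[0,0,0],0,1],[[0,0,0],0,1],[[0,0,0],0,1],[[0,0,0],0,1],[[0,0,0],0,1]]' 40
python3 -m handwheel '[[[0,0,0],0,1],[[0,0,0],0,1],[[-10,0,0],0,1],[[-40,0,0],0,1],[[-80,0,0],0,1]]'
python3 -m handwheel '[[[-40,0,0],0,1],[[-80,0,0],0,1],[[-110,0,0],0,1],[[-110,0,0],0,1],[[-110,0,0],0,1]]'
python3 - <<'E'
from h import *
go(620,12,250,90)
E
```

```text
time_s: 3.75
ee_pos: [0.5606, 0.4195, 0.0607]
eef_rot: [0.52, 1.569, 0.357]
force: [-0.4, 0.4, -0.4]
grip_width: 0.0564
time_s: 4.25
ee_pos: [0.5608, 0.4196, 0.0614]
eef_rot: [0.616, 1.568, 0.453]
force: [-0.2, 0.0, -0.3]
grip_width: 0.0196
time_s: 4.75
ee_pos: [0.5598, 0.419, 0.1408]
eef_rot: [-2.2, 1.569, -2.364]
force: [1.0, 0.2, -3.7]
grip_width: 0.0137
time_s: 5.25
ee_pos: [0.5597, 0.419, 0.2502]
eef_rot: [-2.237, 1.569, -2.4]
force: [0.3, 0.0, -4.4]
grip_width: 0.0136
shift [   0.7 -391.8  125.7] spin -0.164 | at [559.7 419.  250.2] yang 80.6 t 5.25 w 0.014 F [ 0.3  0.  -4.4]
```

```bash
python3 -m handwheel '[[[0,-30,10],-0.04,1],[[0,-70,20],-0.08,1],[[0,-115,40],-0.12,1],[[0,-160,55],-0.164,1],[[0,-200,65],-0.164,1]]' 
python3 - <<'E'
from h import *
go(620,12,250,90)
E
```

```text
time_s: 5.75
ee_pos: [0.5909, 0.2085, 0.2478]
eef_rot: [-2.655, 1.565, -2.654]
force: [1.5, 0.5, -2.8]
grip_width: 0.0136
shift [  -1.8 -196.6   28.8] spin 0.001 | at [590.9 208.5 247.8] yang 90.1 t 5.75 w 0.014 F [ 1.5  0.5 -2.8]
```

```bash
python3 -m handwheel '[[[-2,-45,10],0,1],[[-2,-90,20],0,1],[[-2,-135,29],0,1],[[-2,-175,29],0,1],[[-2,-197,29],0,1]]' >/dev/null
python3 -m handwheel '[[[0,0,0],0,1],[[0,0,0],0,1],[[0,0,0],0,1],[[0,0,0],0,1],[[0,0,0],0,1]]' >/dev/null
cat >> h.py <<'E'
def plate(lo,hi,c,names=('wrist','top','side'),box=(100,78)):
    for n in names:
        im,d,W=cloud(n); P=W.reshape(-1,3)*1000; P=P[(d.ravel()>0)&(P[:,2]>lo)&(P[:,2]<hi)&(abs(P[:,0]-c[0])<box[0])&(abs(P[:,1]-c[1])<box[1])]
        cv2.imwrite(f'pics/{n}_l.png',im)
        if len(P)>20: print(n,len(P),[np.round(k,1) for k in cv2.minAreaRect(P[:,:2].astype(np.float32))],'z',np.percentile(P[:,2],[5,50,95]).round(1))
E
python3 - <<'E'
from h import *
go(620,12,250,90)
plate(222,242,(620,12))
im=cv2.imread('pics/wrist_l.png'); s=cv2.imread('pics/side_l.png')[90:250,260:460]
cv2.imwrite('pics/c3.png',np.vstack([im[:330],np.hstack([cv2.resize(s,(340,272)),np.zeros((272,300,3),np.uint8)])]))
E
```

```text
shift [-2.6  2.5  0.6] spin 0.000 | at [619.3   9.5 247.4] yang 90.0 t 6.75 w 0.014 F [-0.4  0.4 -1.8]
wrist 38210 [array([620.,  10.]), array([180.8, 131.1]), np.float64(0.1)] z [226.3 227.7 229. ]
top 67 [array([659.7,  52.6]), array([20.2, 24.8]), np.float64(89.4)] z [224.3 228.1 231.4]
side 1443 [array([618.6,   7.6]), array([135.6, 182.7]), np.float64(89.3)] z [223.5 226.3 228.4]
```

View pics/c3.png

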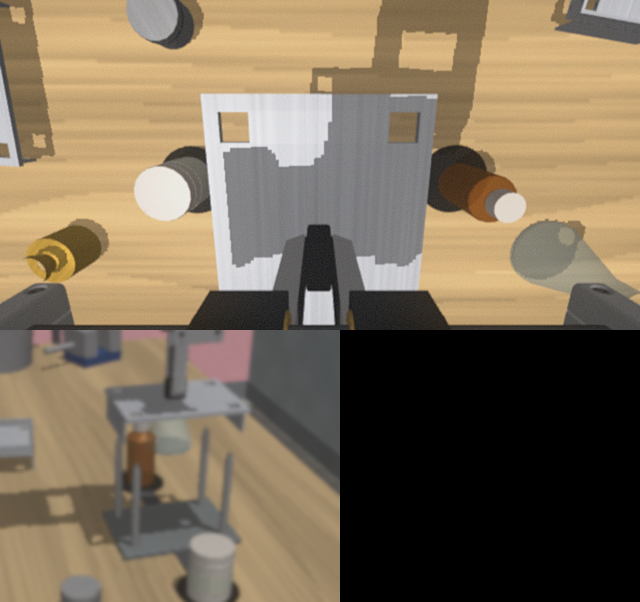

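```bash
python3 -m handwheel '[[[10,2.5,0.5],0,1],[[30,2.5,0.5],0,1],[[50,2.5,0.5],0,1],[[60,2.5,0.5],0,1],[[60,2.5,0.5],0,1]]' >/dev/null
python3 -m handwheel '[[[5,0,0],0,1],[[10,0,0],0,1],[[16,0,0],0,1],[[22,0,0],0,1],[[22,0,0],0,1]]'
python3 - <<'E'
from h import *
go(619.5,12,73,90)
plate(140,154,(620,12),('wrist','side'))
im=cv2.imread('pics/wrist_l.png'); cv2.imwrite('pics/c4.png',im[60:320,170:470])
E
```

```text
time_s: 7.9
ee_pos: [0.6191, 0.0115, 0.1635]
eef_rot: [-2.891, 1.56, -2.891]
force: [6.1, 0.3, -4.3]
grip_width: 0.0137
shift [90.5  0.8  1.4] spin -0.000 | at [619.1  11.5 163.5] yang 90.0 t 7.90 w 0.014 F [ 6.1  0.3 -4.3]
wrist 38287 [array([619.8,  11.8]), array([181.1, 131. ]), np.float64(0.3)] z [142.5 143.8 145.1]
side 1428 [array([617.9,  11.8]), array([136.2, 181.5]), np.float64(89.9)] z [140.7 142.6 144.7]
```

View pics/c4.png

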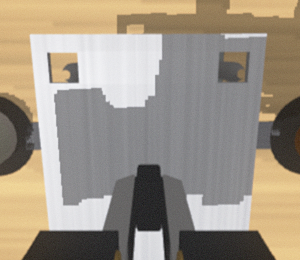

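```bash
python3 -m handwheel '[[[0,1,2],0,1],[[10,1,2],0,1],[[20,1,2],0,1],[[30,1,2],0,1],[[30,1,2],0,1]]'
python3 -m handwheel '[[[10,0,0],0,1],[[20,0,0],0,1],[[30,0,0],0,1],[[40,0,0],0,1],[[40,0,0],0,1]]'
python3 - <<'E'
from h import *
go(619.5,12,73,90)
E
```

```text
time_s: 8.5
ee_pos: [0.6201, 0.0124, 0.1317]
eef_rot: [-2.946, 1.558, -2.946]
force: [0.2, 0.5, -3.7]
grip_width: 0.0134
time_s: 9.0
ee_pos: [0.6197, 0.0123, 0.09]
eef_rot: [-2.944, 1.558, -2.944]
force: [5.1, 0.3, -5.9]
grip_width: 0.0139
shift [17.1 -0.2 -0. ] spin 0.000 | at [619.7  12.3  90. ] yang 90.0 t 9.00 w 0.014 F [ 5.1  0.3 -5.9]
```

```bash
python3 -m handwheel '[[[4,0,1],0,1],[[9,0,1],0,1],[[14,0,1],0,1],[[18,0,1],0,1],[[19,0,1],0,1]]'
python3 -m handwheel '[[[0,0,0],0,-0.1],[[0,0,0],0,-0.1],[[0,0,0],0,-0.1],[[0,0,0],0,-0.1],[[-10,0,0],0,-0.1]]'
python3 -m handwheel '[[[-40,0,0],0,-0.1],[[-85,0,0],0,-0.1],[[-130,0,0],0,-0.1],[[-170,0,0],0,-0.1],[[-170,0,0],0,-0.1]]'
python3 - <<'E'
from h import *
plate(40,66,(620,12))
go(504,-402,230,86.6)
E
```

```text
time_s: 9.5
ee_pos: [0.6205, 0.0122, 0.0714]
eef_rot: [-2.945, 1.558, -2.945]
force: [-6.5, 0.4, 11.2]
grip_width: 0.0135
time_s: 10.0
ee_pos: [0.62, 0.0122, 0.0805]
eef_rot: [-2.981, 1.556, -2.981]
force: [0.1, 0.3, -0.0]
grip_width: 0.0495
time_s: 10.5
ee_pos: [0.624, 0.0126, 0.2576]
eef_rot: [-2.609, 1.565, -2.609]
force: [0.3, -0.5, -1.0]
grip_width: 0.0518
wrist 14901 [array([620.8,  12.9]), array([179.6, 130.5]), np.float64(0.2)] z [50.1 51.4 52.7]
side 1597 [array([619. ,  12.2]), array([136.8, 180.7]), np.float64(89.9)] z [46.6 50.2 58. ]
shift [  22.9 -414.6 -117.8] spin 0.059 | at [622.2  12.7 250.1] yang 90.0 t 10.65 w 0.052 F [ 0.1  0.4 -0.8]
```

First tier is seated: plate top at about 52 mm, centre (620.8, 12.9). Next is tier A.

```bash
python3 -m handwheel '[[[0,-50,-10],0.03,-0.2],[[0,-100,-30],0.059,-0.2],[[10,-150,-50],0.059,-0.2],[[10,-195,-70],0.059,-0.2],[[20,-235,-80],0.059,-0.2]]' >/dev/null
python3 -m handwheel '[[[0,-50,-10],0,-0.2],[[0,-100,-20],0,-0.2],[[0,-145,-30],0,-0.2],[[0,-180,-38],0,-0.2],[[0,-180,-38],0,-0.2]]' >/dev/null
python3 - <<'E'
from h import *
wpos(55,85,(504,-402),40)
go(504,-402,61,86.6)
E
```

```text
wrist 385 [array([ 504.8, -401.9]), array([13. , 29.7]), np.float64(86.3)] mid5-95 [[490.0, -408.6, 58.0], [518.8, -395.3, 72.7]]
shift [169.4   0.9  16.3] spin -0.003 | at [ 490.9 -401.9  230.7] yang 86.5 t 11.70 w 0.056 F [-0.3  0.3 -1. ]
```

```bash
python3 -m handwheel '[[[20,0,14],0,-0.2],[[65,0,14],0,-0.2],[[110,0,15],0,-0.2],[[150,0,16],0,-0.2],[[169,0,16.5],0,-0.2]]'
python3 -m handwheel '[[[0,0,0],0,1],[[0,0,0],0,1],[[0,0,0],0,1],[[0,0,0],0,1],[[0,0,0],0,1]]' 40
python3 -m handwheel '[[[0,0,0],0,1],[[0,0,0],0,1],[[-10,0,0],0,1],[[-40,0,0],0,1],[[-80,0,0],0,1]]'
python3 -m handwheel '[[[-40,0,0],0,1],[[-80,0,0],0,1],[[-120,0,0],0,1],[[-155,0,0],0,1],[[-155,0,0],0,1]]'
python3 - <<'E'
from h import *
plate(240,280,(504,-402),('wrist',))
go(620,12,290,90)
E
```

```text
time_s: 12.2
ee_pos: [0.5031, -0.4001, 0.0566]
eef_rot: [3.013, 1.547, 2.953]
force: [0.8, -0.9, -0.3]
grip_width: 0.0562
time_s: 12.7
ee_pos: [0.5033, -0.3996, 0.0565]
eef_rot: [3.004, 1.547, 2.944]
force: [-0.2, -0.9, 2.5]
grip_width: 0.0205
time_s: 13.2
ee_pos: [0.5042, -0.399, 0.1356]
eef_rot: [2.906, 1.542, 2.846]
force: [-0.2, -0.7, -3.1]
grip_width: 0.0138
time_s: 13.7
ee_pos: [0.5091, -0.4005, 0.2962]
eef_rot: [3.03, 1.549, 2.97]
force: [-0.1, 0.0, -3.4]
grip_width: 0.014
wrist 2860 [array([ 511.7, -400.3]), array([130.8, 180.8]), np.float64(86.5)] z [278.8 279.8 280. ]
shift [  2.5 418.1  86.5] spin -0.060 | at [ 508.7 -400.2  292.6] yang 86.6 t 13.75 w 0.014 F [ 0.6  0.1 -3.9]
```

```bash
python3 -m handwheel '[[[0,40,10],-0.03,1],[[0,85,20],-0.06,1],[[0,130,30],-0.06,1],[[0,160,40],-0.06,1],[[0,160,40],-0.06,1]]' >/dev/null
python3 -m handwheel '[[[0,45,10],0,1],[[0,90,20],0,1],[[0,135,30],0,1],[[0,165,40],0,1],[[0,165,40],0,1]]' >/dev/null
python3 - <<'E'
from h import *
go(620.5,12.5,230,90)
E
```

```text
shift [59.3 82.7 24.6] spin 0.008 | at [598.3 -70.9 289.1] yang 90.4 t 14.75 w 0.014 F [-0.5 -0.1 -2.9]
```

```bash
python3 -m handwheel '[[[0,40,10],0.008,1],[[10,75,24],0.008,1],[[30,83,24.5],0.008,1],[[50,83,24.5],0.008,1],[[50,83,24.5],0.008,1]]' >/dev/null
python3 -m handwheel '[[[0,0,0],0,1],[[0,0,0],0,1],[[0,0,0],0,1],[[0,0,0],0,1],[[0,0,0],0,1]]'
python3 - <<'E'
from h import *
plate(205,240,(620,12),('wrist','side'))
go(620.5,12.5,165,90)
E
```

```text
time_s: 15.75
ee_pos: [0.6194, 0.0118, 0.2355]
eef_rot: [2.879, 1.533, 2.879]
force: [1.0, -0.6, -2.9]
grip_width: 0.0141
wrist 38976 [array([621.7,  12.4]), array([130.8, 180.7]), np.float64(89.9)] z [219.3 220.9 222.4]
side 1594 [array([619.8,  11.4]), array([136.4, 181. ]), np.float64(89.8)] z [213.9 219.  223.2]
shift [70.2 -0.1  3.8] spin -0.001 | at [619.3  11.9 235.3] yang 89.9 t 15.85 w 0.014 F [-0.5 -0.  -3.2]
```

```bash
cat >> h.py <<'E'
def tilt():
    o,R=tool(); print('tilt mrad world xy of tool x:',(R[:2,0]*1000).round(1))
E
python3 -m handwheel '[[[20,0.5,1],0,1],[[40,0.5,1.5],0,1],[[55,0.5,2],0,1],[[70,0.5,2],0,1],[[70,0.5,2],0,1]]'
python3 - <<'E'
from h import *
plate(140,170,(620,12),('wrist',))
go(618.8,12.5,109,90);tilt()
E
```

```text
time_s: 16.35
ee_pos: [0.618, 0.0132, 0.1632]
eef_rot: [2.898, 1.529, 2.897]
force: [1.1, -0.9, -3.0]
grip_width: 0.0139
wrist 39445 [array([620.4,  13.8]), array([180.9, 130.8]), np.float64(0.1)] z [146.9 148.7 150.4]
shift [55.7 -1.2  2.4] spin -0.001 | at [618.5  13.1 164.7] yang 89.9 t 16.40 w 0.014 F [-0.5 -0.3 -1.4]
tilt mrad world xy of tool x: [-38.2   9.9]
```

```bash
python3 -m handwheel '[[[12,-0.5,1],0,1],[[24,-0.5,1.5],0,1],[[36,-0.5,2],0,1],[[45,-0.5,2],0,1],[[45,-0.5,2],0,1]]'
python3 -m handwheel '[[[3,0,0.3],0,1],[[6,0,0.3],0,1],[[10,0,0.3],0,1],[[12,0,0.4],0,1],[[12,0,0.4],0,1]]'
python3 - <<'E'
from h import *
plate(80,112,(620,12),('wrist',))
go(618.8,12.5,109,90);tilt()
E
```

```text
time_s: 16.9
ee_pos: [0.6185, 0.0131, 0.1181]
eef_rot: [2.896, 1.53, 2.896]
force: [1.1, -0.1, -4.8]
grip_width: 0.0138
time_s: 17.4
ee_pos: [0.6188, 0.0133, 0.1084]
eef_rot: [2.89, 1.532, 2.89]
force: [-9.8, 1.8, 16.1]
grip_width: 0.0135
wrist 38479 [array([621.4,  13.8]), array([181.3, 130.9]), np.float64(0.1)] z [92.3 93.4 94.7]
shift [-0.6 -0.8 -0. ] spin -0.000 | at [618.8  13.3 108.4] yang 90.0 t 17.45 w 0.014 F [-9.3  2.3 16.9]
tilt mrad world xy of tool x: [-37.5   9.7]
```

Second tier is seated: plate at about 94 mm with a 16 N contact force. I'll release it and go for the tray.

```bash
python3 -m handwheel '[[[0,0,0],0,-0.1],[[0,0,0],0,-0.1],[[0,0,0],0,-0.1],[[0,0,0],0,-0.1],[[-10,0,0],0,-0.1]]' >/dev/null
python3 -c "
from h import *
tilt()"
python3 -m handwheel '[[[-40,0,0],0,-0.1],[[-85,0,0],0,-0.1],[[-130,0,0],0,-0.1],[[-170,0,0],0,-0.1],[[-180,0,0],0,-0.1]]' >/dev/null
python3 - <<'E'
from h import *
tilt()
plate(80,106,(620,12))
go(363,344,250,81)
E
```

```text
tilt mrad world xy of tool x: [-40.    9.7]
tilt mrad world xy of tool x: [-32.9   9.2]
wrist 14693 [array([621. ,  14.1]), array([130.3, 179.1]), np.float64(90.0)] z [92.  93.4 94.7]
side 1568 [array([618.4,  12.9]), array([182.1, 137. ]), np.float64(1.0)] z [88.3 92.2 98.6]
shift [  60.6  332.  -260.6] spin 0.157 | at [625.6  11.4 296.8] yang 90.0 t 18.60 w 0.052 F [ 0.4 -0.3 -1. ]
```

```bash
python3 -m handwheel '[[[0,35,-28],0.04,-0.2],[[0,70,-56],0.08,-0.2],[[0,105,-84],0.157,-0.2],[[0,140,-112],0.157,-0.2],[[0,175,-140],0.157,-0.2]]' >/dev/null
python3 -c "
from h import *
tilt(); go(363,344,250,81)"
```

```text
tilt mrad world xy of tool x: [-43.7   8.6]
shift [  58.6  135.6 -141.6] spin -0.001 | at [484.  187.3 302.1] yang 81.0 t 19.10 w 0.056 F [ 0.7  0.5 -0.1]
```

```bash
python3 -m handwheel '[[[0,45,-45],0,-0.2],[[0,90,-90],0,-0.2],[[20,130,-141],0,-0.2],[[20,135,-145],0,-0.2],[[20,135,-145],0,-0.2]]' >/dev/null
python3 -c "
from h import *
tilt(); go(363,344,84,81)"
python3 -m handwheel '[[[0,0,0],0,-0.2],[[0,0,0],0,-0.2],[[-30,0,0],0,-0.2],[[-80,0,0],0,-0.2],[[-130,0,0],0,-0.2]]' >/dev/null
python3 - <<'E'
from h import *
tilt(); im=wpos(80,110,(363,344),45); go(363,344,84,81)
E
```

```text
tilt mrad world xy of tool x: [-47.6   6. ]
shift [201.5  -1.   15.5] spin 0.004 | at [357.5 346.1 286. ] yang 81.2 t 19.60 w 0.057 F [ 0.9 -0.1 -0.6]
tilt mrad world xy of tool x: [-48.8   5.1]
wrist 181 [array([363.1, 348. ]), array([12.6, 29.7]), np.float64(81.2)] mid5-95 [[348.3, 340.4, 91.8], [377.4, 355.4, 97.7]]
shift [341.3  -2.5  12.1] spin 0.002 | at [365.1 344.3 425.5] yang 81.1 t 20.15 w 0.056 F [0.4 0.5 7.7]
```

```bash
python3 -m handwheel '[[[50,0,0],0,-0.2],[[100,0,0],0,-0.2],[[120,0,0],0,-0.2],[[120,0,50],0,-0.2],[[120,0,100],0,-0.2]]' >/dev/null
python3 -c "
from h import *
tilt()"
python3 -m handwheel '[[[0,0,0],0,-0.2],[[0,0,-50],0,-0.2],[[0,0,-90],0,-0.2],[[0,0,-90],0,-0.2],[[0,0,-90],0,-0.2]]' >/dev/null
python3 -c "
from h import *
tilt();go(363,345,84,81)"
```

```text
tilt mrad world xy of tool x: [-40.5  11.6]
tilt mrad world xy of tool x: [-39.7  12. ]
shift [221.2   0.   -0. ] spin 0.001 | at [371.8 342.3 305. ] yang 81.1 t 21.15 w 0.056 F [ 0.5 -0.5  1.1]
```

```bash
python3 -m handwheel '[[[40,2,0],0,-0.2],[[80,2,0],0,-0.2],[[120,2,0],0,-0.2],[[120,2,0],0,-0.2],[[120,2,0],0,-0.2]]' >/dev/null
python3 - <<'E'
from h import *
tilt(); im=wpos(80,110,(363,344),45); go(363,346.5,85,81)
E
```

```text
tilt mrad world xy of tool x: [-39.9  11.8]
wrist 613 [array([362.9, 347.7]), array([13.6, 29.5]), np.float64(81.3)] mid5-95 [[348.1, 340.0, 81.6], [376.9, 355.4, 97.6]]
shift [102.1  -1.   -1.5] spin 0.001 | at [368.6 345.9 186.9] yang 81.0 t 21.70 w 0.056 F [ 0.  -0.1  0. ]
```

```bash
python3 -m handwheel '[[[30,0,-1],0,-0.2],[[60,0,-1],0,-0.2],[[90,0,-1],0,-0.2],[[102,0,-1],0,-0.2],[[102,0,-1],0,-0.2]]'
python3 -m handwheel '[[[0,0,0],0,1],[[0,0,0],0,1],[[0,0,0],0,1],[[0,0,0],0,1],[[0,0,0],0,1]]' 45
python3 -m handwheel '[[[0,0,0],0,1],[[0,0,0],0,1],[[-10,0,0],0,1],[[-40,0,0],0,1],[[-80,0,0],0,1]]'
python3 -m handwheel '[[[-40,0,0],0,1],[[-80,0,0],0,1],[[-120,0,0],0,1],[[-140,0,0],0,1],[[-150,0,0],0,1]]'
python3 - <<'E'
from h import *
tilt()
go(620,12,315,90)
E
```

```text
time_s: 22.2
ee_pos: [0.3641, 0.3475, 0.0854]
eef_rot: [2.969, 1.53, 2.813]
force: [-0.7, 0.2, 0.0]
grip_width: 0.0561
time_s: 22.7
ee_pos: [0.3642, 0.3475, 0.0857]
eef_rot: [2.96, 1.531, 2.803]
force: [0.3, -0.3, -0.0]
grip_width: 0.0202
time_s: 23.2
ee_pos: [0.3665, 0.3458, 0.1657]
eef_rot: [3.036, 1.528, 2.879]
force: [1.3, 1.1, -3.6]
grip_width: 0.0135
time_s: 23.7
ee_pos: [0.3727, 0.3442, 0.3179]
eef_rot: [2.983, 1.53, 2.827]
force: [-0.4, -0.3, -4.0]
grip_width: 0.0137
tilt mrad world xy of tool x: [-38.7  12.6]
shift [ -10.8 -289.5  295.9] spin -0.157 | at [372.7 344.2 317.9] yang 81.0 t 23.70 w 0.014 F [-0.4 -0.3 -4. ]
```

```bash
python3 -m handwheel '[[[0,-25,25],-0.04,1],[[-3,-55,56],-0.08,1],[[-5,-88,90],-0.157,1],[[-7,-121,124],-0.157,1],[[-7,-155,158],-0.157,1]]' >/dev/null
python3 -c "
from h import *
tilt();go(620,12,290,90)"
```

```text
tilt mrad world xy of tool x: [-40.1  12.4]
shift [  20.4 -153.1  115.6] spin 0.001 | at [505.3 164.7 317. ] yang 90.0 t 24.20 w 0.014 F [ 0.4  1.  -4.5]
```

```bash
python3 -m handwheel '[[[0,-38,30],0,1],[[5,-76,60],0,1],[[10,-115,90],0,1],[[20,-153,115],0,1],[[20,-153,115],0,1]]' >/dev/null
python3 -m handwheel '[[[15,0,0],0,1],[[30,0,0],0,1],[[45,0,0],0,1],[[45,0,0],0,1],[[45,0,0],0,1]]' >/dev/null
python3 - <<'E'
from h import *
tilt()
go(620,13,230,90)
plate(180,222,(620,12),('wrist','side'))
E
```

```text
tilt mrad world xy of tool x: [-46.7  12. ]
shift [11.4  4.5  2.4] spin -0.004 | at [618.1   8.4 241.5] yang 89.8 t 25.20 w 0.014 F [-0.1 -0.5 -3.4]
wrist 35260 [array([608.9,   9.1]), array([130.8, 162.8]), np.float64(89.9)] z [195.9 197.4 212.3]
side 2101 [array([616.2,   8.1]), array([136.9, 182. ]), np.float64(89.6)] z [191.7 197.8 211.8]
```

```bash
python3 -m handwheel '[[[6,4.4,3],-0.003,1],[[14,4.4,3.2],-0.003,1],[[22,4.4,3.5],-0.003,1],[[30,4.4,3.8],-0.003,1],[[30,4.4,3.8],-0.003,1]]' >/dev/null
python3 - <<'E'
from h import *
tilt()
go(620,13,230,90)
plate(150,195,(620,12),('wrist','side'),(105,90))
im=cv2.imread('pics/wrist_l.png'); cv2.imwrite('pics/c5.png',im)
E
```

```text
tilt mrad world xy of tool x: [-47.4  12. ]
shift [-19.5   0.2  -1.3] spin -0.001 | at [620.4  13.  210.5] yang 89.9 t 25.80 w 0.014 F [ 0.5  0.1 -4.1]
wrist 35318 [array([611.3,  13.7]), array([130.8, 163.1]), np.float64(90.0)] z [165.  166.5 181.4]
side 2090 [array([618.,  13.]), array([181.8, 136.2]), np.float64(0.3)] z [161.3 167.2 181.5]
```

View pics/c5.png

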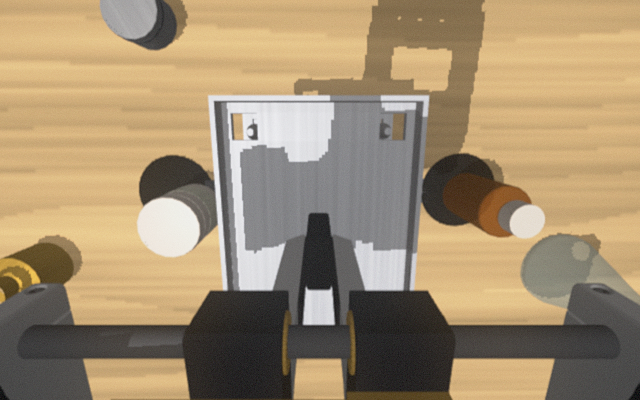

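```bash
python3 -m handwheel '[[[6,0,0.8],0,1],[[12,0,1],0,1],[[18,0,1.3],0,1],[[18,0,1.3],0,1],[[18,0,1.3],0,1]]'
python3 -m handwheel '[[[4,0,0.2],0,1],[[8,0,0.4],0,1],[[12,0,0.6],0,1],[[14,0,0.7],0,1],[[14,0,0.7],0,1]]'
python3 - <<'E'
from h import *
tilt()
go(620,13,179,90)
plate(115,155,(620,12),('wrist','side'),(105,90))
E
```

```text
time_s: 26.4
ee_pos: [0.6214, 0.0132, 0.1939]
eef_rot: [2.886, 1.524, 2.885]
force: [-0.0, -0.3, -3.2]
grip_width: 0.0135
time_s: 26.9
ee_pos: [0.6216, 0.0133, 0.1803]
eef_rot: [2.883, 1.525, 2.883]
force: [-1.7, 0.8, -1.3]
grip_width: 0.0135
tilt mrad world xy of tool x: [-44.7  11.8]
shift [ 1.4 -0.4 -1.5] spin -0.001 | at [621.6  13.3 180.3] yang 89.9 t 26.90 w 0.014 F [-1.7  0.8 -1.3]
wrist 35783 [array([612.3,  14.1]), array([162.6, 130.7]), np.float64(0.1)] z [134.7 136.1 150.8]
side 2088 [array([619. ,  13.3]), array([182.1, 138.5]), np.float64(0.4)] z [129.  135.8 149.6]
```

```bash
python3 -m handwheel '[[[1,0,0],0,-0.1],[[1,0,0],0,-0.1],[[1,0,0],0,-0.1],[[1,0,0],0,-0.1],[[-10,0,0],0,-0.1]]' >/dev/null
python3 -m handwheel '[[[-40,0,0],0,-0.1],[[-85,0,0],0,-0.1],[[-100,0,0],0,-0.1],[[-100,0,0],0,-0.1],[[-100,0,0],0,-0.1]]' >/dev/null
python3 - <<'E'
from h import *
tilt()
plate(115,155,(620,12),('wrist','side','top'),(105,90))
im,d,W=cloud('top'); blobs([W],.03,.056,60)
go(437,-164,200,90)
cv2.imwrite('pics/top5.png',im)
E
```

```text
tilt mrad world xy of tool x: [-48.  12.]
wrist 21028 [array([621. ,  14.4]), array([130.4, 180.3]), np.float64(90.0)] z [134.1 135.5 150.1]
side 2058 [array([619.1,  14.4]), array([182.1, 140.1]), np.float64(0.4)] z [129.3 135.3 149.1]
133 rect [ 338. -336.] [65. 73.] 0.0 z0.030-0.056 med 0.044 mean [ 339. -351.]
310 rect [ 438. -163.] [53. 52.] 88.5 z0.033-0.055 med 0.046 mean [ 438. -163.]
219 rect [717. 317.] [62. 80.] 31.6 z0.030-0.056 med 0.044 mean [708. 308.]
284 rect [ 715. -326.] [59. 60.] 4.5 z0.030-0.056 med 0.051 mean [ 711. -324.]
shift [  95.  -177.3 -184.2] spin -0.001 | at [625.9  12.  287.9] yang 89.9 t 28.20 w 0.051 F [ 0.1 -0.4  0.5]
```

View pics/top5.png

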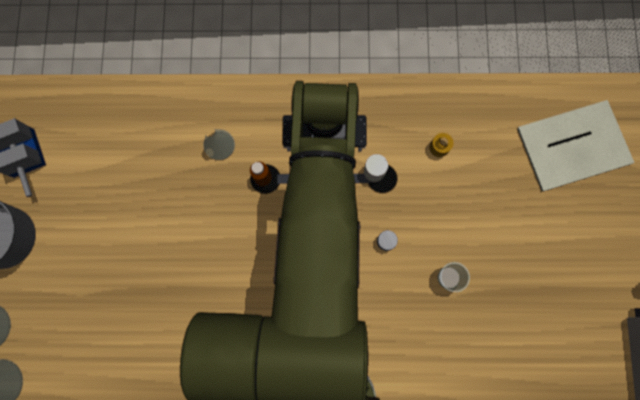

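The tray is seated at 135.5 mm. The jar at (376,168) has been knocked about 2 cm off its pad centre. There is only one tin, at (387,240), so I'll fetch that now.

```bash
python3 -m handwheel '[[[0,-32,-34],0,-0.8],[[0,-64,-68],0,-0.8],[[0,-96,-102],0,-0.8],[[0,-128,-136],0,-0.8],[[0,-130,-138],0,-0.8]]' >/dev/null
python3 -m handwheel '[[[30,-30,-30],0,-0.8],[[60,-48,-46],0,-0.8],[[95,-48,-46],0,-0.8],[[95,-48,-46],0,-0.8],[[95,-48,-46],0,-0.8]]'
python3 - <<'E'
from h import *
tilt()
wpos(38,60,(437,-164),45)
go(437,-164,27)
E
```

```text
time_s: 29.2
ee_pos: [0.4351, -0.1667, 0.2009]
eef_rot: [2.91, 1.519, 2.907]
force: [-0.4, -0.6, 0.7]
grip_width: 0.0849
tilt mrad world xy of tool x: [-49.9  11.9]
wrist 2016 [array([ 438.1, -162.3]), array([53. , 52.5]), np.float64(46.5)] mid5-95 [[414.0, -186.0, 43.3], [462.1, -138.8, 46.8]]
shift [174.3   0.9   9.9] spin 0.000 | at [ 435.5 -166.8  201.6] yang 89.8 t 29.25 w 0.085 F [-0.  -0.   0.4]
```

```bash
python3 -m handwheel '[[[40,2,11],0,-0.8],[[85,2,11],0,-0.8],[[130,2,11],0,-0.8],[[160,2,11],0,-0.8],[[173,2,11],0,-0.8]]'
python3 -m handwheel '[[[0,0,0],0,1],[[0,0,0],0,1],[[0,0,0],0,1],[[0,0,0],0,1],[[0,0,0],0,1]]' 25
python3 -m handwheel '[[[0,0,0],0,1],[[0,0,0],0,1],[[-20,0,0],0,1],[[-60,0,0],0,1],[[-100,0,0],0,1]]'
python3 -m handwheel '[[[-50,0,0],0,1],[[-100,0,0],0,1],[[-130,0,0],0,1],[[-130,0,0],0,1],[[-130,0,0],0,1]]'
python3 - <<'E'
from h import *
tilt()
go(575,13.5,215)
E
```

```text
time_s: 29.75
ee_pos: [0.4385, -0.1624, 0.0272]
eef_rot: [2.912, 1.52, 2.91]
force: [-0.3, -0.2, 0.8]
grip_width: 0.0846
time_s: 30.25
ee_pos: [0.4392, -0.1627, 0.0284]
eef_rot: [2.92, 1.522, 2.918]
force: [-0.7, 1.1, 6.7]
grip_width: 0.0536
time_s: 30.75
ee_pos: [0.4434, -0.1636, 0.1292]
eef_rot: [2.913, 1.52, 2.911]
force: [0.6, 0.3, 0.1]
grip_width: 0.0537
time_s: 31.25
ee_pos: [0.4496, -0.1651, 0.2586]
eef_rot: [2.913, 1.52, 2.91]
force: [-0.0, -0.2, -2.1]
grip_width: 0.0535
tilt mrad world xy of tool x: [-49.2  11.6]
shift [ 39.4 178.4 127. ] spin 0.000 | at [ 449.6 -165.1  258.6] yang 89.8 t 31.25 w 0.053 F [-0.  -0.2 -2.1]
```

```bash
python3 -m handwheel '[[[0,36,26],0,1],[[0,72,52],0,1],[[0,108,78],0,1],[[0,144,104],0,1],[[15,178,127],0,1]]' >/dev/null
python3 -m handwheel '[[[0,0,0],0,1],[[0,0,0],0,1],[[0,0,0],0,1],[[0,0,0],0,1],[[0,0,0],0,1]]' >/dev/null
python3 - <<'E'
from h import *
tilt(); wpos(150,300,(575,13),70)
go(575,13.5,165)
cv2.imwrite('pics/c6.png',camera('wrist')[0])
E
```

```text
tilt mrad world xy of tool x: [-48.8  11.6]
wrist 15249 [array([569.1,  14.5]), array([ 77.4, 130. ]), np.float64(0.4)] mid5-95 [[533.3, -24.9, 150.5], [598.2, 51.9, 297.1]]
shift [73.9 -1.2  1.6] spin 0.000 | at [577.   13.9 238.9] yang 89.8 t 32.30 w 0.054 F [ 0.7 -0.9  0.1]
```

View pics/c6.png

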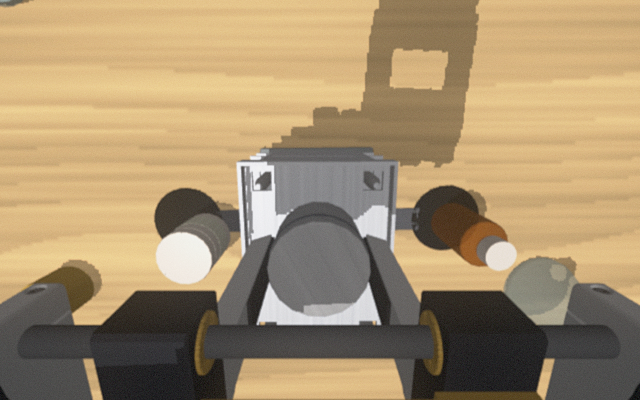

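```bash
python3 -m handwheel '[[[20,-0.5,1],0,1],[[40,-0.5,1.2],0,1],[[58,-0.5,1.6],0,1],[[64,-0.5,1.6],0,1],[[68,-0.5,1.6],0,1]]'
python3 -m handwheel '[[[1,0,0],0,1],[[2,0,0],0,1],[[3,0,0],0,1],[[4,0,0],0,1],[[4.5,0,0],0,1]]'
python3 - <<'E'
from h import *
tilt(); go(575,13.5,165)
E
```

```text
time_s: 32.85
ee_pos: [0.5753, 0.0142, 0.1709]
eef_rot: [2.912, 1.52, 2.909]
force: [0.7, -0.7, -1.2]
grip_width: 0.0537
time_s: 33.35
ee_pos: [0.5751, 0.0142, 0.1665]
eef_rot: [2.911, 1.521, 2.908]
force: [0.3, 0.2, -1.5]
grip_width: 0.0537
tilt mrad world xy of tool x: [-48.7  11.6]
shift [ 1.5 -0.7 -0. ] spin 0.000 | at [575.1  14.2 166.5] yang 89.8 t 33.35 w 0.054 F [ 0.3  0.2 -1.5]
```

```bash
python3 -m handwheel '[[[1,0,0],0,1],[[2,0,0],0,1],[[2.5,0,0],0,1],[[2.5,0,0],0,1],[[2.5,0,0],0,1]]'
python3 -m handwheel '[[[0,0,0],0,-0.45],[[0,0,0],0,-0.45],[[0,0,0],0,-0.45],[[0,0,0],0,-0.45],[[-5,0,0],0,-0.45]]' 
python3 -m handwheel '[[[-40,0,2],0,-0.45],[[-80,0,4],0,-0.45],[[-120,0,6],0,-0.45],[[-120,0,6],0,-0.45],[[-120,0,6],0,-0.45]]'
python3 - <<'E'
from h import *
tilt(); 
for n in('side','wrist'):
    im,d,W=cloud(n); print(n); blobs([W],.171,.19,30,(.5,.75,-.1,.15),.003); blobs([W],.07,.13,40,(.55,.7,-.25,-.08)); blobs([W],.07,.13,40,(.55,.7,.1,.26))
go(621,-156,200)
cv2.imwrite('pics/s7.png',camera('side')[0][60:320,250:500])
E
```

```text
time_s: 33.85
ee_pos: [0.5751, 0.0142, 0.1644]
eef_rot: [2.911, 1.521, 2.908]
force: [-2.4, -0.3, 5.0]
grip_width: 0.0538
time_s: 34.35
ee_pos: [0.575, 0.0142, 0.1689]
eef_rot: [2.916, 1.52, 2.913]
force: [-0.0, 0.7, 0.3]
grip_width: 0.0678
time_s: 34.85
ee_pos: [0.587, 0.0128, 0.289]
eef_rot: [2.911, 1.521, 2.907]
force: [0.3, 0.4, -0.8]
grip_width: 0.0682
tilt mrad world xy of tool x: [-48.2  11.5]
side
318 rect [587.  17.] [86. 54.] 21.0 z0.171-0.190 med 0.180 mean [587.   8.]
343 rect [ 640. -134.] [61. 59.] 68.5 z0.070-0.081 med 0.078 mean [ 639. -138.]
wrist
3174 rect [589.   9.] [54. 85.] 69.2 z0.171-0.190 med 0.181 mean [577.  15.]
1951 rect [ 643. -131.] [61. 61.] 41.4 z0.070-0.082 med 0.079 mean [ 641. -130.]
1785 rect [624. 189.] [44. 51.] 59.4 z0.070-0.122 med 0.094 mean [621. 185.]
shift [  83.4 -169.7   39.4] spin 0.000 | at [586.6  12.8 287.3] yang 89.8 t 34.95 w 0.068 F [0.1 0.6 0.5]
```

View pics/s7.png

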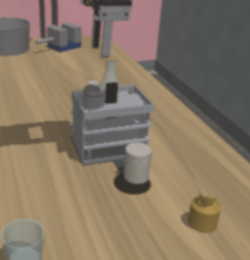

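The side view and depth show the tin standing in the tray, top at 181 mm, centre (577,15). The jar is now at (642,-132). The tool tilt has crept to about 50 mrad, so I'll work it back with short outward strokes in free space.

```bash
for i in 1; do
python3 -m handwheel '[[[0,0,-50],0,-0.9],[[0,0,-100],0,-0.9],[[0,0,-100],0,-0.9],[[0,0,-50],0,-0.9],[[0,0,0],0,-0.9]]' >/dev/null
python3 -c "
from h import *
tilt()"
python3 -m handwheel '[[[0,0,-50],0,-0.9],[[0,0,-100],0,-0.9],[[0,0,-100],0,-0.9],[[0,0,-50],0,-0.9],[[0,0,0],0,-0.9]]' >/dev/null
python3 -m handwheel '[[[0,0,-50],0,-0.9],[[0,0,-100],0,-0.9],[[0,0,-100],0,-0.9],[[0,0,-50],0,-0.9],[[0,0,0],0,-0.9]]' >/dev/null
python3 -m handwheel '[[[0,0,-50],0,-0.9],[[0,0,-100],0,-0.9],[[0,0,-100],0,-0.9],[[0,0,-50],0,-0.9],[[0,0,0],0,-0.9]]' >/dev/null
done
python3 -c "
from h import *
tilt(); go(642,-132,250,0)"
```

```text
tilt mrad world xy of tool x: [-50.2  11.6]
tilt mrad world xy of tool x: [-41.6  11.2]
shift [  37.6 -145.1   52.1] spin 1.567 | at [592.1  12.9 291.3] yang 89.8 t 37.00 w 0.090 F [-0.5 -0.1  0.7]
```

```bash
python3 -m handwheel '[[[0,-30,10],0.14,-0.9],[[0,-60,20],0.28,-0.9],[[0,-90,30],0.42,-0.9],[[0,-120,40],0.56,-0.9],[[0,-145,50],0.7,-0.9]]' >/dev/null
python3 -m handwheel '[[[0,0,0],0.14,-0.9],[[0,0,0],0.28,-0.9],[[0,0,0],0.42,-0.9],[[0,0,0],0.56,-0.9],[[0,0,0],0.7,-0.9]]' >/dev/null
python3 -m handwheel '[[[0,0,0],0.14,-0.9],[[0,0,0],0.167,-0.9],[[0,0,0],0.167,-0.9],[[0,0,0],0.167,-0.9],[[0,0,0],0.167,-0.9]]' 
python3 - <<'E'
from h import *
tilt()
for n in('side','wrist'):
    im,d,W=cloud(n); blobs([W],.07,.09,40,(.55,.7,-.25,-.08)); 
go(642,-132,170,0)
E
```

```text
time_s: 38.5
ee_pos: [0.6432, -0.1343, 0.2881]
eef_rot: [-1.825, 1.531, 2.878]
force: [0.0, -1.3, -0.3]
grip_width: 0.0894
tilt mrad world xy of tool x: [-38.9  10.5]
345 rect [ 641. -134.] [59. 60.] 78.4 z0.070-0.081 med 0.078 mean [ 639. -138.]
2053 rect [ 643. -132.] [60. 60.] 1.1 z0.070-0.082 med 0.079 mean [ 643. -131.]
shift [118.1   3.5  -1.1] spin -0.011 | at [ 643.1 -134.3  288.1] yang -0.6 t 38.60 w 0.089 F [ 0.5  0.5 -0.5]
```

```bash
python3 -m handwheel '[[[40,1,0],0,-0.9],[[80,3,0],0,-0.9],[[125,5,0],0,-0.9],[[145,6,0],0,-0.9],[[145,6,0],0,-0.9]]' 
python3 - <<'E'
from h import *
tilt(); go(643,-132,52,0)
E
```

```text
time_s: 39.1
ee_pos: [0.6422, -0.1324, 0.1397]
eef_rot: [-1.824, 1.525, 2.878]
force: [0.9, 0.1, 0.4]
grip_width: 0.0896
tilt mrad world xy of tool x: [-44.2  11.9]
shift [87.6  4.7  0.6] spin -0.010 | at [ 642.2 -132.4  139.7] yang -0.6 t 39.10 w 0.090 F [0.9 0.1 0.4]
```

```bash
python3 -m handwheel '[[[30,3,0.5],0,-0.9],[[60,4,0.5],0,-0.9],[[87,4.7,0.5],0,-0.9],[[87,4.7,0.5],0,-0.9],[[87,4.7,0.5],0,-0.9]]' 
python3 -m handwheel '[[[0,0,0],0,1],[[0,0,0],0,1],[[0,0,0],0,1],[[0,0,0],0,1],[[0,0,0],0,1]]' 25
python3 -m handwheel '[[[0,0,0],0,1],[[0,0,0],0,1],[[-20,0,0],0,1],[[-50,0,0],0,1],[[-60,0,0],0,1]]'
python3 - <<'E'
from h import *
tilt(); go(440,-120,120,0)
E
```

```text
time_s: 39.6
ee_pos: [0.6439, -0.1322, 0.0546]
eef_rot: [-1.825, 1.527, 2.877]
force: [0.6, -0.3, 1.2]
grip_width: 0.0894
time_s: 40.1
ee_pos: [0.6442, -0.1323, 0.0554]
eef_rot: [-1.823, 1.528, 2.879]
force: [-2.1, 0.6, 5.6]
grip_width: 0.0617
time_s: 40.6
ee_pos: [0.6475, -0.1332, 0.1177]
eef_rot: [-1.825, 1.531, 2.878]
force: [-0.7, 0.6, -2.6]
grip_width: 0.0622
tilt mrad world xy of tool x: [-38.5  10.4]
shift [   5.9 -207.6  -11.1] spin -0.010 | at [ 647.5 -133.2  117.7] yang -0.5 t 40.60 w 0.062 F [-0.7  0.6 -2.6]
```

```bash
python3 -m handwheel '[[[0,-45,0],0,1],[[0,-90,0],0,1],[[0,-135,0],0,1],[[0,-180,0],0,1],[[0,-200,0],0,1]]' >/dev/null
python3 -m handwheel '[[[20,-5,0],0,1],[[40,-4,0],0,1],[[50,-4,0],0,1],[[50,-4,0],0,1],[[50,-4,0],0,1]]' 
python3 - <<'E'
from h import *
tilt(); go(440,-133,55,0)
E
```

```text
time_s: 41.6
ee_pos: [0.4387, -0.1303, 0.0751]
eef_rot: [-1.827, 1.529, 2.875]
force: [-0.2, 0.3, -2.7]
grip_width: 0.0617
tilt mrad world xy of tool x: [-40.3  11. ]
shift [20.   2.2  2.9] spin -0.010 | at [ 438.7 -130.3   75.1] yang -0.6 t 41.60 w 0.062 F [-0.2  0.3 -2.7]
```

```bash
python3 -m handwheel '[[[6,0,0],0,1],[[11,0.5,0],0,1],[[15,0.5,0],0,1],[[18,0.5,0],0,1],[[18,0.5,0],0,1]]'
python3 -m handwheel '[[[2,0,0],0,1],[[2.5,0,0],0,1],[[2.5,0,0],0,-0.9],[[2.5,0,0],0,-0.9],[[2.5,0,0],0,-0.9]]'
python3 -m handwheel '[[[0,0,0],0,-0.9],[[0,0,0],0,-0.9],[[-20,0,0],0,-0.9],[[-60,0,0],0,-0.9],[[-105,0,0],0,-0.9]]'
python3 -m handwheel '[[[-40,0,0],0,-0.9],[[-80,0,0],0,-0.9],[[-120,0,0],0,-0.9],[[-120,0,0],0,-0.9],[[-120,0,0],0,-0.9]]'
python3 - <<'E'
from h import *
tilt()
im,d,W=cloud('side'); blobs([W],.07,.09,40,(.35,.7,-.25,-.06)); blobs([W],.07,.13,40,(.55,.7,.1,.26))
go(621,184,280,0)
E
```

```text
time_s: 42.1
ee_pos: [0.4382, -0.13, 0.0567]
eef_rot: [-1.828, 1.528, 2.874]
force: [-0.1, -0.7, -2.6]
grip_width: 0.0621
time_s: 42.6
ee_pos: [0.4383, -0.13, 0.0543]
eef_rot: [-1.829, 1.529, 2.874]
force: [-0.4, 0.0, -0.3]
grip_width: 0.0823
time_s: 43.1
ee_pos: [0.4419, -0.1309, 0.1598]
eef_rot: [-1.834, 1.526, 2.868]
force: [0.6, 0.2, 0.0]
grip_width: 0.0895
time_s: 43.6
ee_pos: [0.4471, -0.1324, 0.2796]
eef_rot: [-1.832, 1.527, 2.87]
force: [1.3, 0.2, -1.2]
grip_width: 0.0894
tilt mrad world xy of tool x: [-42.1  11.7]
387 rect [ 435. -132.] [60. 62.] 21.4 z0.070-0.081 med 0.078 mean [ 435. -136.]
shift [  -5.1  170.9 -318. ] spin -0.010 | at [ 446.8 -132.3  278.7] yang -0.6 t 43.65 w 0.089 F [0.2 0.  0.4]
```

```bash
python3 -m handwheel '[[[0,22,-42],0,-0.9],[[0,44,-84],0,-0.9],[[0,66,-126],0,-0.9],[[0,88,-168],0,-0.9],[[0,108,-204],0,-0.9]]' >/dev/null
python3 -m handwheel '[[[0,20,-38],0,-0.9],[[0,40,-76],0,-0.9],[[0,60,-112],0,-0.9],[[0,60,-112],0,-0.9],[[0,60,-112],0,-0.9]]' 
python3 - <<'E'
from h import *
tilt()
im,d,W=cloud('wrist'); blobs([W],.112,.13,40,(.55,.7,.1,.26)); blobs([W],.05,.09,40,(.55,.7,.1,.26))
im,d,W=cloud('side'); blobs([W],.112,.13,10,(.55,.7,.1,.26))
go(621,184,58,0)
E
```

```text
time_s: 44.65
ee_pos: [0.6176, 0.1846, 0.2706]
eef_rot: [-1.784, 1.519, 2.92]
force: [-0.5, 0.0, 0.5]
grip_width: 0.0893
tilt mrad world xy of tool x: [-50.1  11.3]
698 rect [626. 192.] [30. 29.] 89.3 z0.112-0.122 med 0.119 mean [626. 193.]
486 rect [626. 192.] [51. 50.] 89.3 z0.050-0.090 med 0.088 mean [627. 202.]
33 rect [623. 191.] [23. 28.] 87.9 z0.116-0.121 med 0.118 mean [624. 191.]
shift [213.8  13.7   1.8] spin -0.010 | at [617.6 183.4 272.2] yang -0.6 t 44.75 w 0.090 F [-0.2  0.3  0.9]
```

```bash
python3 -m handwheel '[[[30,8,-6],0,-0.9],[[70,11,-6],0,-0.9],[[110,13,-6],0,-0.9],[[110,13,-6],0,-0.9],[[110,13,-6],0,-0.9]]' >/dev/null
python3 - <<'E'
from h import *
tilt()
im,d,W=cloud('wrist'); blobs([W],.112,.13,40,(.55,.7,.1,.26))
cv2.imwrite('pics/w8.png',im)
go(625.5,192,60,0)
E
```

```text
tilt mrad world xy of tool x: [-47.5  12. ]
1477 rect [626. 192.] [30. 30.] 11.3 z0.112-0.122 med 0.119 mean [626. 193.]
shift [104.4   4.1  -0.7] spin -0.011 | at [626.1 190.1 164.5] yang -0.6 t 45.30 w 0.089 F [-0.4 -0.   1.4]
```

View pics/w8.png

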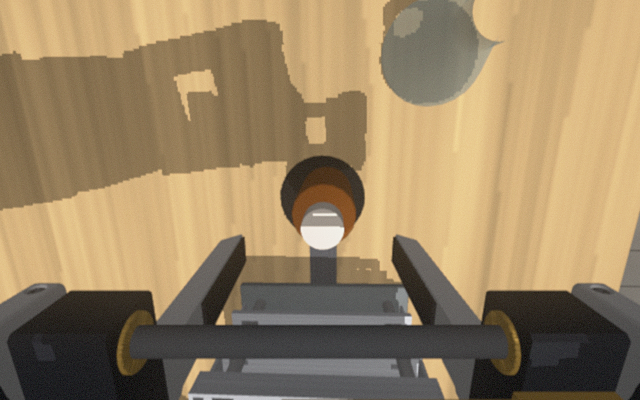

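The wrist view has the bottle at (322,230), centred between the jaws, with the flask clear at (430,50).

```bash
python3 -m handwheel '[[[35,2,0],0,-0.9],[[70,3,-0.5],0,-0.9],[[100,4,-0.7],0,-0.9],[[103,4,-0.7],0,-0.9],[[103,4,-0.7],0,-0.9]]' 
python3 -m handwheel '[[[0,0,0],0,1],[[0,0,0],0,1],[[0,0,0],0,1],[[0,0,0],0,1],[[0,0,0],0,1]]' 25
python3 -m handwheel '[[[0,0,0],0,1],[[0,0,0],0,1],[[-30,0,0],0,1],[[-70,0,0],0,1],[[-115,0,0],0,1]]'
python3 -m handwheel '[[[-45,0,0],0,1],[[-90,0,0],0,1],[[-120,0,0],0,1],[[-120,0,0],0,1],[[-120,0,0],0,1]]'
python3 - <<'E'
from h import *
tilt(); go(621,-156.5,290,0)
E
```

```text
time_s: 45.8
ee_pos: [0.6264, 0.1921, 0.0637]
eef_rot: [-1.856, 1.526, 2.845]
force: [-0.0, 0.0, -0.1]
grip_width: 0.0896
time_s: 46.3
ee_pos: [0.6264, 0.1921, 0.0639]
eef_rot: [-1.859, 1.526, 2.843]
force: [1.0, 1.2, 1.4]
grip_width: 0.0526
time_s: 46.8
ee_pos: [0.6305, 0.1904, 0.1787]
eef_rot: [-1.823, 1.523, 2.879]
force: [0.5, 0.4, -3.3]
grip_width: 0.052
time_s: 47.3
ee_pos: [0.6358, 0.1888, 0.2969]
eef_rot: [-1.806, 1.522, 2.895]
force: [0.4, -0.9, -3.9]
grip_width: 0.0518
tilt mrad world xy of tool x: [-47.7  12. ]
shift [  3.5 -10.7 345.6] spin -0.011 | at [635.8 188.8 296.9] yang -0.6 t 47.30 w 0.052 F [ 0.4 -0.9 -3.9]
```

```bash
python3 -m handwheel '[[[0,-3,40],0,1],[[0,-5,80],0,1],[[0,-7,120],0,1],[[0,-8,160],0,1],[[0,-10,195],0,1]]' >/dev/null
python3 -m handwheel '[[[0,-1,45],0,1],[[0,-1,90],0,1],[[0,-1,135],0,1],[[0,-1,150],0,1],[[0,-1,150],0,1]]' 
python3 - <<'E'
from h import *
tilt(); go(621,-156.5,100,0)
E
```

```text
time_s: 48.3
ee_pos: [0.6192, -0.1596, 0.2876]
eef_rot: [-1.793, 1.513, 2.905]
force: [-0.4, 0.7, -2.5]
grip_width: 0.0518
tilt mrad world xy of tool x: [-56.1  13.5]
shift [187.3  12.3  -0.7] spin -0.014 | at [ 619.2 -159.6  287.6] yang -0.8 t 48.30 w 0.052 F [-0.4  0.7 -2.5]
```

```bash
python3 -m handwheel '[[[45,3,0],0,1],[[90,6,0],0,1],[[135,9,0],0,1],[[180,12,0],0,1],[[187,12,0],0,1]]' >/dev/null
python3 -m handwheel '[[[10,0,0],0,1],[[20,0.5,0],0,1],[[25,1,0],0,1],[[25,1,0],0,1],[[25,1,0],0,1]]' 
python3 - <<'E'
from h import *
tilt(); go(621,-156.5,64,0)
im,d,W=cloud('wrist'); blobs([W],.120,.145,40,(.55,.7,-.25,-.08))
E
```

```text
time_s: 49.3
ee_pos: [0.6177, -0.1543, 0.0697]
eef_rot: [-1.806, 1.504, 2.893]
force: [0.3, -1.0, -3.0]
grip_width: 0.0518
tilt mrad world xy of tool x: [-64.7  16.4]
shift [5.5 3.7 2.2] spin -0.012 | at [ 617.7 -154.3   69.7] yang -0.7 t 49.30 w 0.052 F [ 0.3 -1.  -3. ]
5056 rect [ 621. -153.] [27. 77.] 89.6 z0.120-0.145 med 0.125 mean [ 620. -148.]
```

```bash
python3 -m handwheel '[[[1.5,3,2],0,1],[[3,3.5,2],0,1],[[4.5,3.5,2],0,1],[[6,3.5,2],0,1],[[6,3.5,2],0,1]]'
python3 -m handwheel '[[[0.5,0,0],0,1],[[0.5,0,0],0,1],[[0.5,0,0],0,-0.9],[[0.5,0,0],0,-0.9],[[0.5,0,0],0,-0.9]]'
python3 -m handwheel '[[[0,0,0],0,-0.9],[[0,0,0],0,-0.9],[[-10,0,0],0,-0.9],[[-30,-2,0],0,-0.9],[[-60,-4,0],0,-0.9]]'
python3 -m handwheel '[[[-40,-3,0],0,-0.9],[[-80,-5,0],0,-0.9],[[-120,-8,0],0,-0.9],[[-160,-10,0],0,-0.9],[[-190,-12,0],0,-0.9]]'
python3 - <<'E'
from h import *
tilt()
for n in('side','wrist'):
    im,d,W=cloud(n); blobs([W],.107,.13,20,(.55,.7,-.25,-.08))
blobs([cloud('side')[2]],.07,.09,40,(.35,.5,-.25,-.06))
go(436,-131,270,0)
E
```

```text
time_s: 49.85
ee_pos: [0.621, -0.1564, 0.0647]
eef_rot: [-1.804, 1.505, 2.895]
force: [-3.9, 1.6, 6.7]
grip_width: 0.0519
time_s: 50.35
ee_pos: [0.621, -0.1564, 0.064]
eef_rot: [-1.804, 1.505, 2.895]
force: [0.9, -0.1, -0.2]
grip_width: 0.0727
time_s: 50.85
ee_pos: [0.6203, -0.1571, 0.1242]
eef_rot: [-1.807, 1.503, 2.893]
force: [-0.1, -0.1, 0.2]
grip_width: 0.0891
time_s: 51.35
ee_pos: [0.6207, -0.1601, 0.3185]
eef_rot: [-1.803, 1.506, 2.896]
force: [-0.1, -0.1, -0.6]
grip_width: 0.0894
tilt mrad world xy of tool x: [-62.8  15.7]
128 rect [ 616. -157.] [30. 29.] 74.5 z0.107-0.120 med 0.118 mean [ 616. -160.]
530 rect [ 618. -156.] [28. 29.] 0.2 z0.108-0.122 med 0.119 mean [ 619. -155.]
392 rect [ 437. -132.] [62. 59.] 50.0 z0.070-0.081 med 0.078 mean [ 435. -136.]
shift [  59.  -182.1  -26.1] spin -0.012 | at [ 621.1 -160.2  317.2] yang -0.7 t 51.50 w 0.089 F [ 0.3 -0.3 -0.1]
```

Bottle stands at (618,-156), within 4 mm of the pad centre. For the jar I'll turn the jaws back along y, so that the tool tilt lies across the grip.

```bash
python3 -m handwheel '[[[0,-25,0],-0.14,-0.9],[[0,-60,0],-0.28,-0.9],[[10,-95,-10],-0.42,-0.9],[[20,-130,-20],-0.56,-0.9],[[30,-160,-25],-0.7,-0.9]]' >/dev/null
python3 -m handwheel '[[[0,0,0],-0.14,-0.9],[[0,0,0],-0.28,-0.9],[[0,0,0],-0.42,-0.9],[[0,0,0],-0.56,-0.9],[[0,0,0],-0.7,-0.9]]' >/dev/null
python3 -m handwheel '[[[0,0,0],-0.1,-0.9],[[0,0,0],-0.175,-0.9],[[0,0,0],-0.175,-0.9],[[0,0,0],-0.175,-0.9],[[0,0,0],-0.175,-0.9]]' 
python3 - <<'E'
from h import *
tilt()
for n in('side','wrist'):
    im,d,W=cloud(n); blobs([W],.07,.09,20,(.36,.52,-.25,-.04))
go(436,-131,54,90)
E
```

```text
time_s: 53.0
ee_pos: [0.4572, -0.1318, 0.2951]
eef_rot: [2.889, 1.503, 2.89]
force: [0.5, -0.7, -0.1]
grip_width: 0.0895
tilt mrad world xy of tool x: [-65.2  16.7]
386 rect [ 435. -132.] [59. 62.] 12.1 z0.070-0.082 med 0.078 mean [ 435. -136.]
1996 rect [ 437. -130.] [61. 61.] 45.8 z0.070-0.083 med 0.079 mean [ 437. -130.]
shift [242.1  -3.2  -5.5] spin 0.001 | at [ 457.3 -131.8  295.2] yang 90.1 t 53.10 w 0.090 F [-0.5  0.1 -0.5]
```

```bash
python3 -m handwheel '[[[40,-1,-5],0,-0.9],[[80,-1,-5],0,-0.9],[[120,-2,-5],0,-0.9],[[140,-2,-5],0,-0.9],[[140,-2,-5],0,-0.9]]' 
python3 - <<'E'
from h import *
tilt()
go(436.5,-130.5,54,90)
E
```

```text
time_s: 53.6
ee_pos: [0.4419, -0.131, 0.1536]
eef_rot: [2.882, 1.499, 2.883]
force: [-0.2, 1.3, 0.5]
grip_width: 0.0894
tilt mrad world xy of tool x: [-69.3  18.3]
shift [99.7 -1.3  1.5] spin 0.001 | at [ 441.9 -131.   153.6] yang 90.0 t 53.60 w 0.089 F [-0.2  1.3  0.5]
```

```bash
python3 -m handwheel '[[[35,-1,1.5],0,-0.9],[[70,-1,1.5],0,-0.9],[[98,-1,1.5],0,-0.9],[[98,-1,1.5],0,-0.9],[[98,-1,1.5],0,-0.9]]' 
python3 -m handwheel '[[[0,0,0],0,1],[[0,0,0],0,1],[[0,0,0],0,1],[[0,0,0],0,1],[[0,0,0],0,1]]' 25
python3 -m handwheel '[[[0,0,0],0,1],[[0,0,0],0,1],[[-30,0,0],0,1],[[-70,0,0],0,1],[[-115,0,0],0,1]]'
python3 -m handwheel '[[[-45,0,0],0,1],[[-90,0,0],0,1],[[-120,0,0],0,1],[[-120,0,0],0,1],[[-120,0,0],0,1]]'
python3 - <<'E'
from h import *
tilt(); go(621,183.5,290,90)
E
```

```text
time_s: 54.1
ee_pos: [0.4375, -0.1306, 0.0573]
eef_rot: [2.885, 1.5, 2.886]
force: [-0.3, -0.6, 1.4]
grip_width: 0.0893
time_s: 54.6
ee_pos: [0.4379, -0.1307, 0.0579]
eef_rot: [2.887, 1.501, 2.888]
force: [-0.3, 1.2, 7.1]
grip_width: 0.0619
time_s: 55.1
ee_pos: [0.4449, -0.1324, 0.1731]
eef_rot: [2.882, 1.499, 2.883]
force: [0.9, -0.7, -3.5]
grip_width: 0.0616
time_s: 55.6
ee_pos: [0.453, -0.1345, 0.2916]
eef_rot: [2.88, 1.497, 2.881]
force: [-0.0, 0.3, -3.1]
grip_width: 0.0618
tilt mrad world xy of tool x: [-70.8  18.9]
shift [ -4.3 317.8 168.3] spin 0.000 | at [ 453.  -134.5  291.6] yang 90.0 t 55.60 w 0.062 F [-0.   0.3 -3.1]
```

```bash
python3 -m handwheel '[[[0,40,20],0,1],[[0,80,40],0,1],[[0,120,60],0,1],[[0,160,80],0,1],[[0,195,100],0,1]]' >/dev/null
python3 -m handwheel '[[[0,40,22],0,1],[[0,80,45],0,1],[[0,122,68],0,1],[[0,122,68],0,1],[[0,122,68],0,1]]' 
python3 - <<'E'
from h import *
tilt(); go(621,183.5,100,90)
E
```

```text
time_s: 56.6
ee_pos: [0.6198, 0.1854, 0.2794]
eef_rot: [2.923, 1.489, 2.926]
force: [0.3, -0.6, -2.3]
grip_width: 0.0619
tilt mrad world xy of tool x: [-79.4  17.4]
shift [178.7  -5.1  15.4] spin 0.002 | at [619.8 185.4 279.4] yang 90.1 t 56.60 w 0.062 F [ 0.3 -0.6 -2.3]
```

```bash
python3 -m handwheel '[[[40,-1,4],0,1],[[80,-2,8],0,1],[[120,-3,12],0,1],[[160,-5,15],0,1],[[178,-5,15.5],0,1]]' >/dev/null
python3 -m handwheel '[[[10,0,1],0,1],[[20,0,2],0,1],[[30,0,3],0,1],[[33,0,3],0,1],[[33,0,3],0,1]]' 
python3 - <<'E'
from h import *
tilt(); go(621,183.5,58,90)
im,d,W=cloud('wrist'); blobs([W],.076,.105,40,(.55,.7,.1,.26))
E
```

```text
time_s: 57.6
ee_pos: [0.6191, 0.182, 0.0629]
eef_rot: [2.955, 1.484, 2.956]
force: [0.0, 0.4, -3.4]
grip_width: 0.0618
tilt mrad world xy of tool x: [-85.3  16. ]
shift [4.8 1.4 2.4] spin 0.000 | at [619.1 182.   62.9] yang 90.0 t 57.60 w 0.062 F [ 0.   0.4 -3.4]
13362 rect [615. 182.] [66. 66.] 45.8 z0.076-0.105 med 0.084 mean [616. 182.]
```

```bash
python3 -m handwheel '[[[1.5,1,3],0,1],[[3,1.5,4],0,1],[[4.5,1.5,4],0,1],[[5,1.5,4],0,1],[[5,1.5,4],0,1]]'
python3 -m handwheel '[[[0.5,0,0],0,1],[[0.5,0,0],0,1],[[0.5,0,0],0,-0.9],[[0.5,0,0],0,-0.9],[[0.5,0,0],0,-0.9]]'
python3 -m handwheel '[[[0,0,0],0,-0.9],[[0,0,0],0,-0.9],[[-10,0,0],0,-0.9],[[-30,0,0],0,-0.9],[[-60,0,0],0,-0.9]]'
python3 -m handwheel '[[[-40,0,0],0,-0.9],[[-80,0,0],0,-0.9],[[-120,0,0],0,-0.9],[[-160,0,0],0,-0.9],[[-190,0,0],0,-0.9]]'
python3 -m handwheel '[[[0,20,-40],0,-0.9],[[0,40,-85],0,-0.9],[[0,60,-130],0,-0.9],[[0,80,-175],0,-0.9],[[0,90,-200],0,-0.9]]'
python3 -m handwheel '[[[0,20,-40],0,-0.9],[[0,60,-60],0,-0.9],[[0,100,-60],0,-0.9],[[0,100,-60],0,-0.9],[[0,100,-60],0,-0.9]]'
python3 - <<'E'
from h import *
tilt()
for n in('side','top'):
    im,d,W=cloud(n); print(n); cv2.imwrite(f'pics/{n}9.png',im)
    blobs([W],.07,.13,20,(.55,.7,-.25,-.08)); blobs([W],.07,.09,20,(.55,.7,.1,.26)); blobs([W],.171,.19,20,(.5,.75,-.1,.15),.003)
    print('tray'); P=W.reshape(-1,3); blobs([W],.125,.16,20,(.5,.75,-.1,.15),.003)
    print('byst'); blobs([W],.03,.066,40,(.68,.8,-.45,.45));blobs([W],.03,.08,40,(.25,.4,-.45,-.25))
E
```

```text
time_s: 58.15
ee_pos: [0.6229, 0.1837, 0.0582]
eef_rot: [2.95, 1.485, 2.951]
force: [0.8, 0.8, -2.2]
grip_width: 0.0618
time_s: 58.65
ee_pos: [0.6229, 0.1837, 0.0577]
eef_rot: [2.95, 1.485, 2.951]
force: [0.1, 0.2, 0.3]
grip_width: 0.0823
time_s: 59.15
ee_pos: [0.6274, 0.1826, 0.1175]
eef_rot: [2.96, 1.483, 2.961]
force: [0.1, 1.1, 0.5]
grip_width: 0.0891
time_s: 59.65
ee_pos: [0.6439, 0.1795, 0.3107]
eef_rot: [2.947, 1.486, 2.948]
force: [0.1, -0.9, 0.3]
grip_width: 0.0892
time_s: 60.15
ee_pos: [0.4417, 0.2701, 0.3306]
eef_rot: [2.93, 1.487, 2.933]
force: [0.4, -0.3, -0.2]
grip_width: 0.0892
time_s: 60.65
ee_pos: [0.3814, 0.3701, 0.3376]
eef_rot: [2.931, 1.487, 2.935]
force: [0.3, -1.3, -0.4]
grip_width: 0.0892
tilt mrad world xy of tool x: [-81.8  17.1]
side
467 rect [ 614. -160.] [44. 50.] 50.2 z0.070-0.121 med 0.091 mean [ 613. -167.]
320 rect [588.  17.] [85. 51.] 20.7 z0.171-0.190 med 0.180 mean [587.   8.]
tray
1799 rect [620.  13.] [182. 138.] 0.1 z0.125-0.160 med 0.138 mean [620.  -3.]
byst
594 rect [ 713. -326.] [60. 59.] 74.3 z0.030-0.066 med 0.049 mean [ 707. -336.]
158 rect [695. -22.] [29. 67.] 0.2 z0.030-0.066 med 0.050 mean [694. -30.]
1354 rect [ 336. -337.] [79. 79.] 74.3 z0.030-0.071 med 0.053 mean [ 336. -336.]
top
299 rect [ 618. -156.] [50. 49.] 63.3 z0.071-0.126 med 0.095 mean [ 613. -154.]
394 rect [623. 183.] [61. 60.] 29.5 z0.070-0.088 med 0.080 mean [621. 183.]
383 rect [592.  14.] [88. 51.] 0.3 z0.171-0.190 med 0.183 mean [577.  13.]
tray
2873 rect [620.  13.] [130. 180.] 89.6 z0.125-0.160 med 0.137 mean [626.  13.]
byst
326 rect [ 715. -325.] [60. 59.] 9.1 z0.030-0.064 med 0.052 mean [ 711. -323.]
283 rect [716. 317.] [63. 79.] 29.7 z0.030-0.066 med 0.046 mean [708. 310.]
348 rect [ 339. -337.] [77. 78.] 0.0 z0.030-0.077 med 0.063 mean [ 338. -346.]
```

```bash
python3 -c "
import cv2,numpy as np
a=cv2.imread('pics/side9.png');b=cv2.imread('pics/top9.png')
cv2.imwrite('pics/f.png',np.hstack([cv2.resize(a[90:300,240:500],(390,315)),cv2.resize(b[90:300,190:450],(390,315))]))"
```

```text
(no output)
```

View pics/f.png

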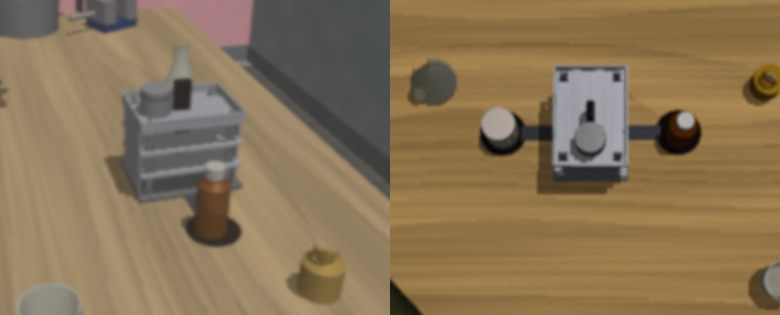

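The final views show a level three-tier stack with the tin in the tray. The bottle is on the right pad and the jar on the left, both upright, and the bystanders haven't moved.

```bash
python3 -c "
from station import *
print(hand_in())"
```

```text
the job is handed in; nothing more can be done
None
```

The job is handed in at about 61 s of the 210 s allowed. Both plain tiers are on the posts, the rimmed tray is on top, the one tin present stands in the tray, and the bottle and jar are swapped.

**Last checks**
- **Tray:** level, with its plate at about 136 mm (fully down) and centred at (620, 13) mm. The stand's centre measured about (620.5, 12.5).
- **Tiers below:** the lower and middle tier plates read about 51.4 and 93.4 mm when seated, against 52 and 94 mm nominal.
- **Tin:** upright in the tray at about x = -44 mm from its centre.
- **Bottle:** at (618, -156) mm, within about 4 mm of the pad centre.
- **Jar:** at (623, 183) mm, within about 3 mm of the other pad's centre.
- **Bystanders:** the weight, beaker and flask read within about 3 mm of where they started.

**What went wrong or disagreed**
- **First grasp:** it missed because the fingers close slowly. I repeated it, and the tier had not moved.
- **Jar knocked:** it was knocked about 3 cm off its pad during the run, so I located it again before moving it.
- **Tool tilt:** it crept up to about 85 mrad as the moves were re-based. This did not upset any placement.
- **Camera agreement:** the side camera's readings were mostly within 2 mm of the others, up to about 4 mm for the bottle. It gave no reading of the jar at the end, so the jar's position rests on the top view alone.

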